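# Close the two-part casting mould and hold it shut

## Robot

A 7-joint arm with a two-finger parallel gripper is mounted at the origin on a cart in front of the work surface, level with it; the furniture and walls round the work are solid. World frame = base frame: x ahead of the robot, y to its left, z up, the work surface at z = 0. Lengths are in m, angles in rad, forces in N, time in s.
With the tool pointing down it reaches from about 0.425 to 0.925 m from the base axis. Payload 6.8 kg.
Tool frame: the origin (TCP) lies on the centre line of the jaws, within the pads' length; the fingertips stand 8 mm ahead of it and the grasp point (between the pads) lies 11 mm behind it (bot.tips_ahead is the distance from the TCP to the fingertips, in m); z points along the fingers, y is the line along which they close (so a half turn about z gives the same grasp; the last joint's range is limited). The gripper opens to 85 mm and grips with 20 to 120 N. Pads are 22 mm wide; open, the fingers measure 114 mm over their backs; the gripper's body (76 mm by 85 mm) begins 54 mm behind the grasp point. The pads swing forward as they close: fully open they stand 13 mm farther back than shut.
Start: joints at [0.998, 0.477, 0.022, 1.555, -0.011, 1.109, -0.083], TCP at [0.303, -0.603, 0.239] pointing down, gripper open.
Joint ranges: [-2.96, 2.96], [-0.34, 2.1], [-1.41, 1.46], [0.24, 2.44], [-1.37, 4.51], [0.17, 1.92], [-2.96, 2.96]. Speed limits (rad/s): [2.39, 2.39, 3.14, 3.14, 3.14, 3.14, 3.14].

## Interface

Orientations are given as a unit quaternion [w, x, y, z].
In Python, from station import bot gives the robot as it stands.
- The arm moves only by the tool send_rows, never from a script. Its argument "deltas" is text: rows parted by semicolons, each of 4 numbers parted by spaces: the shift along the tool's x, y, z in m, then the turn about the tool's z in degrees. In form: x y z spin; .... A call has 1 to 5 rows; each row is the pose to reach, as a shift and turn from the pose commanded when the call began, along the tool's axes at that moment; what a row does not reach only later rows make up. A row lasts 1/10 s, in which the tool goes at most 50 mm and 8.59 degrees, less where a joint would pass 70% of its speed; a pose out of reach is approached as far as the arm can. A call with a gripper value outside its range is refused whole. "claw" is the opening, from 0 (shut) to 1 (fully open), set as the call begins (left out, the last holds). The fingers move at their own pace and stop on an object; "force" is the grip in N (left out, the last holds). Time passes only in rows, so rows that repeat a pose let the fingers close. It gives the time, the measured TCP pose, the force, the opening and the grip force at its end, in the units of the state.
- bot.get_obs(): the state, without advancing time (a new reading comes with each control period).
- bot.read_camera(name): name is "scene" or "top" or "wrist"; returns a dict with "img" (400x640x3 uint8, red, green, blue), "depth" (400x640 float32, m along the optical axis (not along the pixel's ray), 0 where there is no reading), "fx", "fy", "cx", "cy" (pixels), "dist_coeffs" ([k1, k2, p1, p2, k3] as OpenCV has them; the pictures are not rectified), "camera_from_world" (4x4, takes a point from world to camera coordinates). Camera axes: x right, y up, looking along -z (the intrinsics and any distortion apply to the point x, -y, -z); pixel columns grow to the right and rows downward; lengths in m; the calibration is good to about 2 mm. A picture is of the moment at which its call begins.
- bot.hand_in(): hands the job in; it is judged then, once.
Trained networks look in a picture, given as the dict that the camera call returned (one of the last four; its "shot" number tells which), for a name from the list of things; names that differ only in an ending like _2 or _b are one class to them, and where a whole thing is asked for, a point or a joint stands for the part that bears it (a point fixed in the world has none). Each returns a list of dicts, best first, with "confidence" (0 to 1); they miss things now and then, are a little off and sometimes report something else, mostly with a low value. They report only what shows in the picture. A call takes as long as a camera call. They do not tell look-alikes from the thing itself.
- bot.masks_of(picture, query): "mask" (400x640 bool, what is visible of it).
- bot.landmark_of(picture, query): "xyz" ([x, y, z] in m, in world coordinates, good to about 4 mm: a listed point, or the origin of a listed thing).
The state is a dict: "t": time; "q": joint angles; "joint_vel": joint speeds; "joint_torque": joint torques, N m; "eef_pos": TCP position; "tool_rot": TCP orientation; "contact_force": force on the tool from outside, world axes, zero at the start; "torque": the same for the moment, N m; "gripper_width": opening from 0.0 (shut) to 1.0 (fully open); "grasp_force": force on a finger pad.
Only numpy, scipy, OpenCV 4.12 (cv2) and the standard library are available. Lean on these libraries where they do the work, as an engineer would, in place of code of your own. Each camera call takes 0.05 s, during which the arm holds its last target. There are 200 camera calls.

## Task

Pick up the cover of the casting mould whose two different-sized holes match the dowels of the bolted-down lower half, turn it the right way round, and lower it onto both dowels. A spring ejector holds the halves apart: press the cover down by its grip until you feel the faces meet, and finish while still gripping it and pressing the mould firmly shut, without letting go. Leave the other cover and the tools around it where they are.

Things in the scene. Friction and masses are not known exactly. Their poses are not given: they have to be found in the camera images.
- mould: Lower mould half, fixed: dark steel base plate 136 x 96 x 10 mm, screw heads (5 mm) at its corners, on it an aluminium block 104 x 60 x 24 mm (x, y, z). Origin: centre of the plate's underside, on the table; z up. Steel dowels stand 18 mm above the block's flat top on the centre line: 14 mm thick at x = +37 mm, 10 mm at x = -37 mm; the top 4 mm taper in by 3 mm a side.
- mould_face (a point): Centre of the lower half's flat top (parting face), 34 mm above the table; axes as mould.
- ejector (a joint): Round spring ejector, 26 mm across, in the centre of the parting face. Value in m: 0 = stands 8 mm above the face, grows as pressed; 0.008 = level with it. Its spring pushes up with 6 N at 0 and 11 N at 0.008, so the cover rests on it 8 mm above the face until pressed down; after these 8 mm the faces meet, a hard stop.
- cover: Matching cover: loose aluminium plate 104 x 60 x 18 mm, 0.24 to 0.38 kg. Origin: centre of its flat underside, z up. Through holes on the centre line: 15.6 mm at x = +37 mm, 11.6 mm at x = -37 mm. Mid-top grip block 40 (x) x 26 mm (y), 18 to 51 mm above the underside: pinch across y. Closed, its origin is at mould_face, x axes the same way (fits only so).
- other_cover: Cover of another mould; same size, material and grip, but two equal 11.6 mm holes set diagonally, at (+37, +17) and (-37, -17) mm. One cover lies left, the other right of the mould, either way. Leave alone. Origin: centre of its underside.
- paste_pot: Round lidded pot, 69 mm across, 41 mm high, behind the mould; leave alone. Origin: centre of its underside.
- dividers: Brass caliper 32 x 110 x 10 mm lying at the back left; leave alone. Origin: centre of its underside.
- scriber: Scriber 155 mm long, 9 mm thick, lying on the right; leave alone. Origin: centre of its underside.
There are look-alikes about, which are no part of the job. Leave any black look-alike of the cover alone. There is more than one size of the mould; the one meant has the size given above.

How it is judged:
On the way, in this order (a step that is already met when the one before it is completed fails the run):
1. the cover is lifted clear of the table, in the gripper (height (world z) of cover above 0.045 m and contact force between the fingers and cover above 1 N), for 0.1 s.
2. the cover sits on both dowels, the right way round (x of cover in the frame of mould_face between -0.003 and 0.003 m and y of cover in the frame of mould_face between -0.003 and 0.003 m and angle between the x axis of cover and the x axis of mould, either way round below 0.06 rad and angle between the z axis of cover and the z axis of mould, either way round below 0.06 rad and z of cover in the frame of mould_face below 0.0125 m), for 0.02 s.
3. the cover has been pressed against its stop: it bears on the lower half harder than the spring alone could (x of cover in the frame of mould_face between -0.003 and 0.003 m and y of cover in the frame of mould_face between -0.003 and 0.003 m and angle between the x axis of cover and the x axis of mould, either way round below 0.06 rad and angle between the z axis of cover and the z axis of mould, either way round below 0.06 rad and z of cover in the frame of mould_face below 0.0015 m and contact force between mould and cover above 13 N).
At the end, for the whole second after the job is handed in: The cover is on both dowels (within 3 mm, 0.06 rad), its underside under 1.5 mm from the parting face, ejector in by over 6 mm, bearing on the lower half with over 9 N, fingers still on it with over 3 N, all at rest (x of cover in the frame of mould_face between -0.003 and 0.003 m and y of cover in the frame of mould_face between -0.003 and 0.003 m and angle between the x axis of cover and the x axis of mould, either way round below 0.06 rad and angle between the z axis of cover and the z axis of mould, either way round below 0.06 rad and z of cover in the frame of mould_face below 0.0015 m and value of joint ejector above 0.006 m and contact force between mould and cover above 9 N and contact force between the fingers and cover above 3 N and linear speed of cover below 0.02 m/s); the arm keeps its last pose, push and grip.
It fails at once if the other cover: moved by more than 25 mm (distance of other_cover from where it was at the start of the episode above 0.025 m).
It fails at once if the paste pot: moved by more than 25 mm (distance of paste_pot from where it was at the start of the episode above 0.025 m).
It fails at once if the dividers: moved by more than 25 mm (distance of dividers from where it was at the start of the episode above 0.025 m).
It fails at once if the scriber: moved by more than 25 mm (distance of scriber from where it was at the start of the episode above 0.025 m).
It also fails if it takes over 40 s, if anything falls off the work surface, if the arm or the gripper's body presses on something with over 40 N, if the wrist force passes 120 N, or if a joint passes its speed limit or range.

## Working session

There is one attempt and no reset: what is moved stays moved. The work goes in short steps, Python scripts to look and compute and a tool call to move; the robot and the scene stay as the last step left them, time stands still between calls to the robot, and variables do not carry over. Pictures are saved under pics/ and viewed, at most 10 in all, crops included, and the job is handed in when it is done.

Besides the shell and the picture viewer there is one more tool, called after "Emit:" by a JSON object that holds its "name" and its "arguments", one argument or row to a line. send_rows: Moves the arm, as the interface text tells. Its arguments: {"type":"object","properties":{"deltas":{"type":"string"},"claw":{"type":"number"},"force":{"type":"number"}},"required":["deltas"]}

```bash
mkdir -p pics
cat > h.py <<'E'
import numpy as np, cv2
from station import bot
def unproj(p,uv,z=None):
    K=np.array([[p['fx'],0,p['cx']],[0,p['fy'],p['cy']],[0,0,1]])
    uv=np.array(uv,float).reshape(-1,1,2)
    n=cv2.undistortPoints(uv,K,np.array(p['dist_coeffs'],float)).reshape(-1,2)
    T=np.linalg.inv(np.array(p['camera_from_world']))
    d=np.c_[n[:,0],-n[:,1],-np.ones(len(n))]@T[:3,:3].T; o=T[:3,3]
    if z is None:
        q=uv.reshape(-1,2).astype(int); s=p['depth'][q[:,1],q[:,0]]
    else: s=(z-o[2])/d[:,2]
    return o+d*s[:,None]
def save(p,n,crop=None,k=1):
    im=p['img'][:,:,::-1]
    if crop: im=im[crop[1]:crop[3],crop[0]:crop[2]]
    cv2.imwrite('pics/'+n,cv2.resize(im,None,fx=k,fy=k,interpolation=cv2.INTER_CUBIC))
E
python3 - <<'E'
from h import *
for c in ['top','scene']:
    p=bot.read_camera(c); save(p,c+'.png')
    for q in ['mould','mould_face','cover','other_cover','paste_pot','scriber','dividers']:
        for r in bot.landmark_of(p,q): print(c,q,np.round(r['xyz'],3),round(r['confidence'],2))
print(bot.get_obs())
E
```

```text
top mould [ 0.359 -0.458  0.001] 0.98
top mould [0.47  0.022 0.   ] 0.91
top mould_face [0.473 0.019 0.03 ] 0.67
top mould_face [ 0.364 -0.461  0.029] 0.6
top cover [ 0.47  -0.296 -0.002] 0.74
top cover [ 0.498 -0.139  0.002] 0.61
top other_cover [ 0.477  0.281 -0.001] 0.79
top paste_pot [ 0.711  0.09  -0.001] 0.94
top scriber [ 0.616 -0.423 -0.003] 0.61
top dividers [0.688 0.205 0.   ] 0.41
scene mould [0.471 0.023 0.003] 0.59
scene mould_face [0.472 0.022 0.036] 0.6
scene mould_face [ 0.36  -0.459  0.024] 0.59
scene cover [ 0.465 -0.302  0.   ] 0.93
scene cover [ 0.503 -0.142 -0.001] 0.88
scene other_cover [ 0.479  0.275 -0.002] 0.72
scene paste_pot [0.711 0.091 0.001] 0.7
scene scriber [ 0.622 -0.418 -0.004] 0.65
scene scriber [0.472 0.021 0.032] 0.16
scene dividers [ 0.688  0.204 -0.   ] 0.67
scene dividers [0.711 0.092 0.003] 0.35
{'t': 0.8, 'q': array([ 0.99792323,  0.47694898,  0.02240021,  1.55539837, -0.01150045,
        1.10929538, -0.08309919]), 'joint_vel': array([-1.09836989e-03, -1.18477725e-03,  2.14156902e-04, -2.08308271e-03,
        1.06240982e-03, -7.50761143e-05,  8.19889116e-04]), 'joint_torque': array([-1.65140859e-04, -5.96254349e+01,  1.60656285e+00, -2.81530398e+01,
        1.25621565e-02,  1.54378100e-03, -1.40712649e-05]), 'eef_pos': array([ 0.30256424, -0.60341387,  0.23934284]), 'tool_rot': array([3.49855605e-05, 9.73121923e-01, 2.30290516e-01, 1.93528845e-05]), 'contact_force': array([0.20407649, 0.44703008, 0.10169984]), 'torque': array([-0.02023062,  0.00647406,  0.0362975 ]), 'grasp_force': 0.0, 'gripper_width': 1.0055410205363178}
```

View pics/top.png

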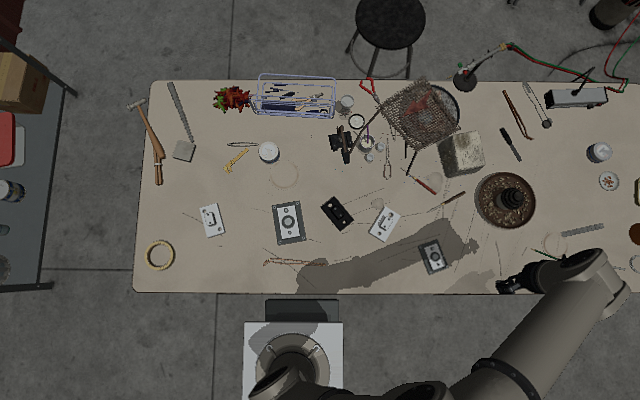

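View pics/scene.png

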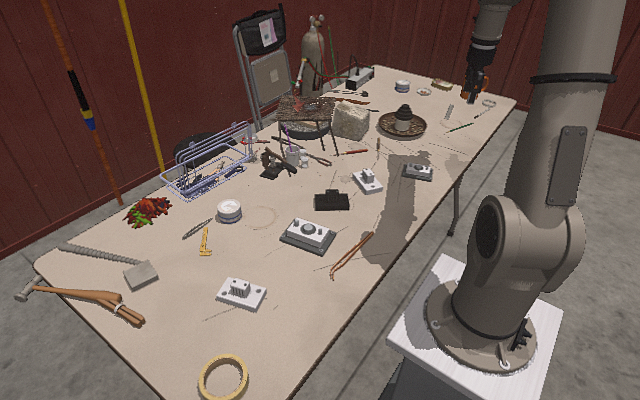

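The scene shows the full-size mould at top-view pixel (289,222) and a smaller one at (433,256). The aluminium covers are at (211,220) on the left and (384,223) on the right, and a black look-alike is at (337,213). I'll check the hole patterns in an enlarged crop.

Run:
```python
from h import *
p=bot.read_camera('top'); im=p['img'][:,:,::-1]
a=[cv2.resize(im[y-27:y+28,x-27:x+28],(390,390),interpolation=cv2.INTER_CUBIC) for x,y in [(211,220),(289,222)]]
b=cv2.resize(im[195:250,357:412],(390,390),interpolation=cv2.INTER_CUBIC)
g=np.hstack([a[0],b]); cv2.imwrite('pics/crop.png',g)
cv2.imwrite('pics/m.png',a[1])
```

```text
(no output)
```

View pics/crop.png

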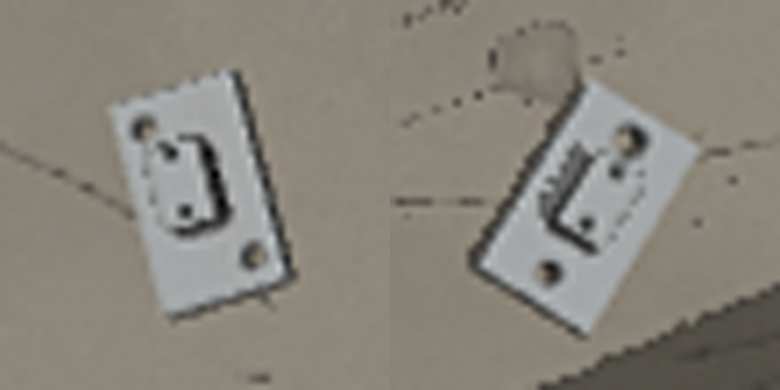

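View pics/m.png

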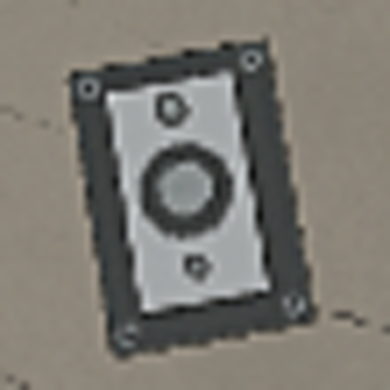

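The matching cover is the right one, at crop (630,140) and (548,272): its two holes differ in size and sit on the centre line. The left one has equal holes set diagonally. The mould's thick dowel is at the far end. Rough yaws are −32° for the cover and +9° for the mould. Now I'll move above the cover.

Emit:
{"name": "send_rows", "arguments": {
  "deltas": "0.035 -0.025 0 8;0.075 -0.052 0 16;0.115 -0.08 0 24;0.15 -0.105 0 32;0.18 -0.125 0 38",
  "claw": 1,
  "force": 60
}}

```text
t: 1.35
eef_pos: [0.4087, -0.4084, 0.2395]
tool_rot: [-0.0, 0.995, -0.101, 0.0]
contact_force: [1.0, -1.0, -0.3]
gripper_width: 0.999
grasp_force: 0.0
```

```bash
cat >> h.py <<'E'
from scipy.spatial.transform import Rotation as R
def go(xyz,yaw):
    o=bot.get_obs(); q=o['tool_rot']; M=R.from_quat([q[1],q[2],q[3],q[0]]).as_matrix()
    ty=np.degrees(np.arctan2(M[1,0],M[0,0])); s=(ty-yaw+90)%180-90
    print('pos',np.round(o['eef_pos'],4),'yaw',round(ty,2),'tilt',np.round(M[:,2],3),'delta',np.round(M.T@(np.array(xyz)-o['eef_pos']),4),'spin',round(s,2),'t',o['t'],'q7',o['q'][6].round(2))
E
python3 -c "
from h import *
go([.468,-.299,.20],-32)"
```

```text
pos [ 0.4087 -0.4084  0.2395] yaw -11.57 tilt [ 0.001  0.    -1.   ] delta [ 0.0361 -0.119   0.0396] spin 20.43 t 1.35 q7 -1.07
```

Emit:
{"name": "send_rows", "arguments": {
  "deltas": "0.01 -0.035 0.01 6;0.02 -0.07 0.02 12;0.03 -0.1 0.03 17;0.036 -0.119 0.04 20;0.036 -0.119 0.04 20"
}}

```text
t: 1.85
eef_pos: [0.4675, -0.2975, 0.1981]
tool_rot: [-0.001, 0.963, -0.268, -0.001]
contact_force: [-0.5, 0.0, 0.2]
gripper_width: 1.0
grasp_force: 0.0
```

Run:
```python
from h import *
go([.468,-.299,.20],-32)
p=bot.read_camera('wrist'); save(p,'w1.png')
print([(np.round(r['xyz'],4),r['confidence']) for r in bot.landmark_of(p,'cover')])
g=cv2.cvtColor(p['img'],cv2.COLOR_RGB2GRAY)
for r in bot.masks_of(p,'cover'):
    m=r['mask'].astype(np.uint8); v,u=np.nonzero(m)
    P=unproj(p,np.c_[u,v]); 
    for lo,hi in [(.010,.024),(.045,.058)]:
        s=(P[:,2]>lo)&(P[:,2]<hi); 
        if s.sum()>50:
            b=cv2.minAreaRect((P[s,:2]*1000).astype(np.float32)); print(r['confidence'],lo,s.sum(),np.median(P[s,2]).round(4),np.round(b[0],1),np.round(b[1],1),b[2])
```

```text
pos [ 0.4675 -0.2975  0.1981] yaw -31.08 tilt [-0.001  0.002 -1.   ] delta [ 0.0012  0.0011 -0.0019] spin 0.92 t 1.85 q7 -1.62
[(array([ 0.4696, -0.2992,  0.0016]), 0.9), (array([ 5.027e-01, -1.418e-01, -5.000e-04]), 0.64)]
0.92 0.01 3980 0.0172 [ 467.8 -299.9] [ 60.2 104.7] 57.48456573486328
0.92 0.045 1054 0.05 [ 467.8 -299.9] [26.  40.4] 57.58449172973633
0.69 0.01 3220 0.017 [ 503.2 -141.5] [104.7  62.1] 39.0128173828125
0.69 0.045 934 0.0499 [ 502.1 -142. ] [39.6 27.2] 39.543128967285156
```

View pics/w1.png

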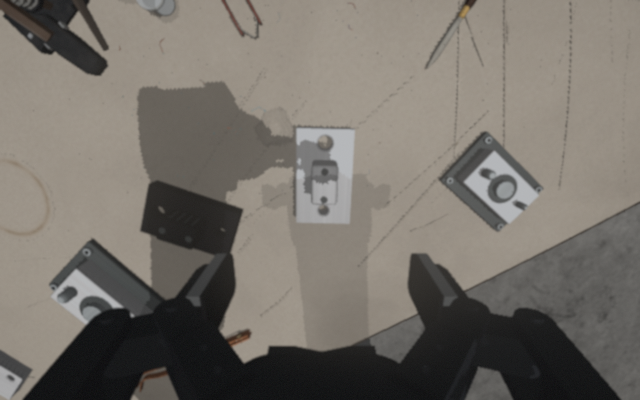

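The wrist view shows the cover at (325,175), with the large hole far at (325,143) and the small one near at (323,210). It measures 104 × 60 mm, yaw −32.5°. Next is to descend and grip.

```bash
python3 -c "
from h import *
go([.4678,-.2999,.031],-32.5)"
```

```text
pos [ 0.4658 -0.3026  0.1997] yaw -31.38 tilt [ 0.    -0.001 -1.   ] delta [ 0.0002 -0.0035  0.1687] spin 1.12 t 2.0 q7 -1.62
```

Emit:
{"name": "send_rows", "arguments": {
  "deltas": "0 -0.002 0.035 1;0 -0.002 0.07 1;0 -0.002 0.105 1;0 -0.002 0.135 1;0 -0.002 0.15 1"
}}

```text
t: 2.5
eef_pos: [0.4655, -0.3009, 0.0474]
tool_rot: [0.0, 0.96, -0.28, -0.001]
contact_force: [0.3, -0.1, 0.1]
gripper_width: 1.002
grasp_force: 0.0
```

Emit:
{"name": "send_rows", "arguments": {
  "deltas": "0 0 0.01 0;0 0 0.018 0;0 0 0.018 0;0 0 0.018 0"
}}

```text
t: 2.9
eef_pos: [0.4679, -0.3002, 0.0322]
tool_rot: [0.0, 0.96, -0.279, 0.001]
contact_force: [0.3, 0.3, 0.1]
gripper_width: 1.0
grasp_force: 0.0
```

```bash
python3 -c "
from h import *
go([.4678,-.2999,.031],-32.5);print(bot.get_obs()['contact_force'])"
```

```text
pos [ 0.4679 -0.3002  0.0322] yaw -32.37 tilt [ 0.001 -0.001 -1.   ] delta [-0.0002 -0.0002  0.0012] spin 0.13 t 2.9 q7 -1.62
[0.33572894 0.30042194 0.12818654]
```

Emit:
{"name": "send_rows", "arguments": {
  "deltas": "0 0 0 0;0 0 0 0;0 0 0 0;0 0 0 0;0 0 0 0",
  "claw": 0,
  "force": 80
}}

```text
t: 3.4
eef_pos: [0.4676, -0.2999, 0.0318]
tool_rot: [0.0, 0.96, -0.279, 0.0]
contact_force: [-1.3, 0.5, 5.1]
gripper_width: 0.291
grasp_force: 79.6
```

Emit:
{"name": "send_rows", "arguments": {
  "deltas": "0 0 0 0;0 0 0 0;0 0 -0.01 0;0 0 -0.02 0;0 0 -0.03 0"
}}

```text
t: 3.9
eef_pos: [0.467, -0.2996, 0.062]
tool_rot: [-0.0, 0.96, -0.279, -0.0]
contact_force: [0.6, -0.2, -2.5]
gripper_width: 0.29
grasp_force: 78.8
```

Emit:
{"name": "send_rows", "arguments": {
  "deltas": "0 0 -0.03 0;0 0 -0.06 0;0 0 -0.09 0;0 0 -0.12 0;0 0 -0.12 0"
}}

```text
t: 4.4
eef_pos: [0.4695, -0.3011, 0.1862]
tool_rot: [0.001, 0.96, -0.279, 0.004]
contact_force: [0.9, -1.4, -3.1]
gripper_width: 0.293
grasp_force: 79.2
```

```bash
python3 -c "
from h import *
go([.471,-.021+.042,.15],9.3);print(bot.get_obs()['contact_force'])"
```

```text
pos [ 0.4695 -0.3011  0.1862] yaw -32.39 tilt [ 0.008 -0.004 -1.   ] delta [-0.1716 -0.2728  0.035 ] spin -41.69 t 4.4 q7 -1.64
[ 0.90264956 -1.35890083 -3.1349991 ]
```

Cover lifted. I'll move to a spot beside the mould and look at the mould from close by.

Emit:
{"name": "send_rows", "arguments": {
  "deltas": "-0.014 -0.031 0 -8;-0.03 -0.07 0 -16;-0.05 -0.11 0 -24;-0.07 -0.15 0 -32;-0.082 -0.185 0 -40"
}}

```text
t: 4.9
eef_pos: [0.4958, -0.0969, 0.1807]
tool_rot: [-0.0, 0.998, 0.07, -0.001]
contact_force: [1.0, -0.1, -2.3]
gripper_width: 0.288
grasp_force: 79.2
```

Emit:
{"name": "send_rows", "arguments": {
  "deltas": "0 0 0 -1.5;0 0 0 -1.5;0 0 0 -1.5;0 0 0 -1.5"
}}

```text
t: 5.3
eef_pos: [0.4965, -0.101, 0.181]
tool_rot: [0.0, 0.997, 0.078, -0.0]
contact_force: [0.8, -0.2, -1.7]
gripper_width: 0.289
grasp_force: 79.3
```

Run:
```python
from h import *
go([.471,.021,.15],9.3)
p=bot.read_camera('wrist'); save(p,'w2.png')
for q in ['mould','mould_face','cover']:
  print(q,[(np.round(r['xyz'],4),r['confidence']) for r in bot.landmark_of(p,q)])
for q in ['mould','cover']:
  for r in bot.masks_of(p,q):
    v,u=np.nonzero(r['mask']); P=unproj(p,np.c_[u,v])
    for lo,hi in [(.005,.015),(.03,.037),(.038,.046),(.048,.056),(.1,.3)]:
        s=(P[:,2]>lo)&(P[:,2]<hi)
        if s.sum()>30:
            b=cv2.minAreaRect((P[s,:2]*1000).astype(np.float32)); print(q,r['confidence'],lo,s.sum(),np.median(P[s],0).round(4),np.round(b[0],1),np.round(b[1],1),b[2])
```

```text
pos [ 0.4965 -0.101   0.181 ] yaw 8.94 tilt [-0.001 -0.    -1.   ] delta [-0.0062 -0.1245  0.0309] spin -0.36 t 5.3 q7 -1.38
mould [(array([0.4699, 0.0237, 0.0006]), 0.76), (array([ 0.3608, -0.4582, -0.0012]), 0.73)]
mould_face [(array([ 0.3637, -0.4584,  0.0299]), 0.83), (array([0.4754, 0.0241, 0.0338]), 0.78)]
cover [(array([ 0.5002, -0.0993,  0.15  ]), 0.85)]
mould 0.87 0.005 1544 [ 0.3814 -0.4374  0.0072] [ 361.1 -457.9] [102.   73.1] 20.43735122680664
mould 0.87 0.03 232 [ 0.3631 -0.4559  0.0311] [ 361.8 -456.9] [61.9 17.8] 10.492193222045898
mould 0.62 0.005 4309 [ 0.5035 -0.0051  0.0092] [472.5  21.2] [136.1  96.6] 10.999556541442871
mould 0.62 0.03 5169 [0.4788 0.0189 0.0332] [471.9  21.6] [104.3  60.7] 10.620220184326172
mould 0.62 0.038 672 [0.4732 0.0209 0.0411] [475.1  20.9] [25.7 79.6] 88.15347290039062
mould 0.62 0.048 204 [0.5069 0.0253 0.0502] [472.8  22.1] [84.8 12.3] 9.350141525268555
cover 0.82 0.005 82 [ 0.5382 -0.1198  0.0109] [ 508.8 -141.5] [95.4 48.7] 39.173526763916016
cover 0.82 0.048 76 [ 0.498 -0.157  0.05 ] [ 499.7 -157.4] [15.5  6.1] 12.716008186340332
cover 0.79 0.1 15143 [ 0.5176 -0.0982  0.1668] [ 497.2 -100.1] [104.9  60.4] 8.986435890197754
```

View pics/w2.png

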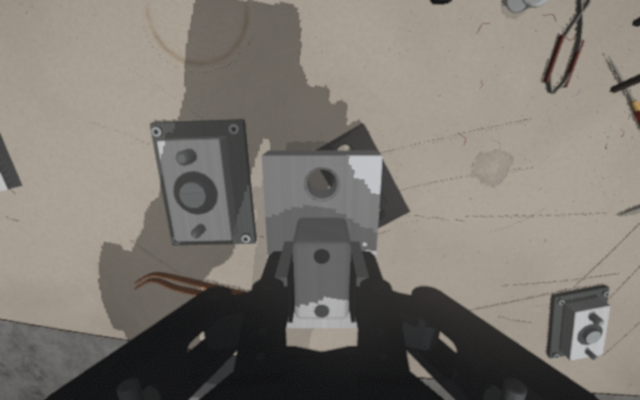

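The wrist view shows the mould at (197,190), with dowels at (186,157) and (198,231). The held cover's large hole at (321,183) points the same way. I'll bring the cover down beside the mould, just above dowel height, for a relative measurement.

Emit:
{"name": "send_rows", "arguments": {
  "deltas": "-0.001 -0.02 0.01 -1.8;-0.002 -0.045 0.03 -1.8;-0.004 -0.059 0.06 -1.8;-0.004 -0.059 0.08 -1.8;-0.004 -0.059 0.085 -1.8"
}}

```text
t: 6.1
eef_pos: [0.4817, -0.0406, 0.0942]
tool_rot: [-0.0, 0.995, 0.096, -0.002]
contact_force: [-0.2, 0.5, -2.4]
gripper_width: 0.295
grasp_force: 79.3
```

Emit:
{"name": "send_rows", "arguments": {
  "deltas": "0 0 0 0;0 0 0 0;0 0 0 0;0 0 0 0"
}}

```text
t: 6.5
eef_pos: [0.4844, -0.0422, 0.0972]
tool_rot: [0.0, 0.995, 0.095, 0.001]
contact_force: [0.6, -0.3, -2.4]
gripper_width: 0.291
grasp_force: 79.3
```

Run:
```python
from h import *
go([.471,.021,.15],10.8)
p=bot.read_camera('wrist'); save(p,'w3.png')
for q in ['mould','cover']:
  for r in bot.masks_of(p,q):
    v,u=np.nonzero(r['mask']); P=unproj(p,np.c_[u,v])
    if r['confidence']<.3 or np.median(P[:,1])<-.09: continue
    for lo,hi in [(.005,.015),(.031,.037),(.0495,.054),(.07,.09),(.1,.3)]:
        s=(P[:,2]>lo)&(P[:,2]<hi)
        if s.sum()>30:
            b=cv2.minAreaRect((P[s,:2]*1000).astype(np.float32)); print(q,r['confidence'],lo,s.sum(),np.median(P[s],0).round(4),np.round(b[0],1),np.round(b[1],1),b[2])
            if lo==.0495:
                for t in (P[:,0]>.472,P[:,0]<=.472):
                    w=P[s&t][:,:2]*1000
                    if len(w)>4: print('  dowel',len(w),np.round(w.mean(0),1),np.round(cv2.minEnclosingCircle(w.astype(np.float32)),1) if 0 else cv2.minEnclosingCircle(w.astype(np.float32)))
```

```text
pos [ 0.4844 -0.0422  0.0972] yaw 10.9 tilt [ 0.002 -0.    -1.   ] delta [-0.0011 -0.0646 -0.0528] spin 0.1 t 6.5 q7 -1.51
mould 0.93 0.005 4340 [0.5276 0.0463 0.0092] [473.1  21.7] [134.9  96.1] 10.318187713623047
mould 0.93 0.031 8451 [0.4825 0.0249 0.0333] [472.3  21.7] [103.9  60.2] 10.58077335357666
mould 0.93 0.0495 266 [0.5079 0.0269 0.0509] [473.9  20.6] [82.1 11.1] 12.15216064453125
  dowel 214 [509.  28.] ((508.6346435546875, 27.87185287475586), 5.830607891082764)
  dowel 52 [436.4  14.5] ((436.3712158203125, 14.779215812683105), 3.290287494659424)
mould 0.93 0.1 55 [ 0.5591 -0.0267  0.2312] [524.9 -20.5] [69.4  0. ] 169.57937622070312
cover 0.81 0.07 9640 [ 0.5147 -0.0373  0.0827] [485.1 -41.3] [105.1  60.3] 10.956643104553223
cover 0.81 0.1 4998 [ 0.4914 -0.0402  0.1155] [512.8 -35.9] [94.4 26.3] 11.17440414428711
```

View pics/w3.png

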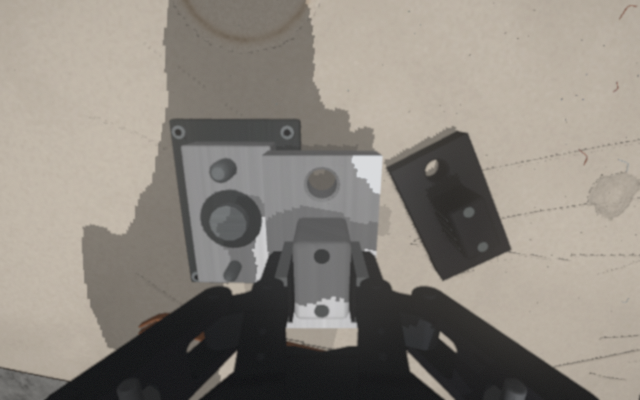

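The view from close by shows the dowels at (222,169) and (233,270), and the cover's large hole at (321,183). I'll cross-check the cover centre using the hole.

Run:
```python
from h import *
p=bot.read_camera('wrist')
g=cv2.cvtColor(p['img'],cv2.COLOR_RGB2GRAY)
p2=g[150:215,290:355]
c=cv2.HoughCircles(cv2.resize(p2,None,fx=4,fy=4,interpolation=cv2.INTER_CUBIC),cv2.HOUGH_GRADIENT,1,60,param1=80,param2=20,minRadius=45,maxRadius=90)
print(c)
for x,y,r in c[0][:3]:
    uv=[290+x/4,150+y/4]; P=unproj(p,[uv],.0827)[0]; a=np.radians(10.8)
    print(uv,r/4,P.round(4),'centre',(P[:2]-.037*np.array([np.cos(a),np.sin(a)])).round(4))
# dowel tips likewise, for comparison
go([.4724,.0214,.0972],10.5)
```

```text
NoneTraceback (most recent call last):
  File "<stdin>", line 7, in <module>
TypeError: 'NoneType' object is not subscriptable
```

Run:
```python
from h import *
p=bot.read_camera('wrist')
a=np.radians(10.8)
# depth-discontinuity pixels of the hole: below plate top
v,u=np.mgrid[160:206,298:346]; P=unproj(p,np.c_[u.ravel(),v.ravel()])
s=(P[:,2]<.079); uv=np.c_[u.ravel(),v.ravel()][s].astype(np.float32)
cc=cv2.minEnclosingCircle(uv); print(len(uv),cc)
for c in (cc[0],(321.5,183)):
    Q=unproj(p,[c],.0827)[0]; print(Q.round(4),(Q[:2]-.037*np.array([np.cos(a),np.sin(a)])).round(4))
go([.4724,.0214,.0972],10.5)
```

```text
658 ((321.58648681640625, 183.00843811035156), 14.724218368530273)
[ 0.522  -0.0339  0.0827] [ 0.4856 -0.0408]
[ 0.522  -0.0339  0.0827] [ 0.4856 -0.0408]
pos [ 0.4838 -0.042   0.0965] yaw 10.91 tilt [ 0. -0. -1.] delta [ 0.0008 -0.0645 -0.0007] spin 0.41 t 6.75 q7 -1.51
```

Emit:
{"name": "send_rows", "arguments": {
  "deltas": "0 -0.02 0 0.4;-0.001 -0.045 0 0.4;-0.001 -0.06 0 0.4;-0.001 -0.064 0 0.4;-0.001 -0.064 0 0.4"
}}

```text
t: 7.25
eef_pos: [0.4707, 0.021, 0.0964]
tool_rot: [0.0, 0.996, 0.092, 0.0]
contact_force: [-0.9, -0.1, -3.2]
gripper_width: 0.29
grasp_force: 79.3
```

Emit:
{"name": "send_rows", "arguments": {
  "deltas": "0 0 0 0;0 0 0.003 0;0 0 0.006 0;0 0 0.009 0;0 0 0.009 0"
}}

```text
t: 7.75
eef_pos: [0.4702, 0.0204, 0.0867]
tool_rot: [0.0, 0.996, 0.092, -0.001]
contact_force: [-0.2, -0.8, -2.3]
gripper_width: 0.293
grasp_force: 79.3
```

Run:
```python
from h import *
go([.4724,.0214,.0972],10.5)
p=bot.read_camera('wrist'); save(p,'w4.png',(250,130,390,350),3.5/1.3)
# look through the large hole
for r in bot.masks_of(p,'cover'):
    v,u=np.nonzero(r['mask']); P=unproj(p,np.c_[u,v]); 
    s=(P[:,2]>.06)&(P[:,2]<.08)
    if s.sum()>2000: print(np.median(P[s,2]),cv2.minAreaRect((P[s,:2]*1000).astype(np.float32)))
```

```text
pos [0.4702 0.0204 0.0867] yaw 10.51 tilt [-0.001 -0.    -1.   ] delta [ 0.0023 -0.0006 -0.0105] spin 0.01 t 7.75 q7 -1.67
0.07212729951506389 ((470.9219970703125, 21.25124740600586), (104.98056030273438, 60.4316291809082), 10.486726760864258)
```

View pics/w4.png

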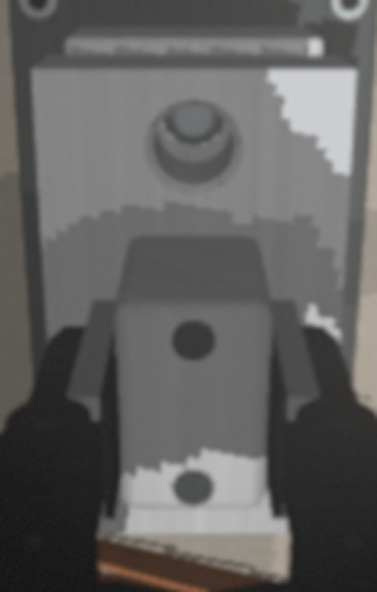

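Run:
```python
from h import *
p=bot.read_camera('wrist'); go([.4724,.0214,.0972],10.5)
a=np.radians(10.5); Rm=np.array([[np.cos(a),np.sin(a)],[-np.sin(a),np.cos(a)]])
v,u=np.mgrid[160:206,298:346]; uv=np.c_[u.ravel(),v.ravel()]; P=unproj(p,uv)
h=uv[P[:,2]<.068].astype(np.float32); c=cv2.minEnclosingCircle(h)
t=P[(P[:,2]>.0495)&(P[:,2]<.054)]
H=unproj(p,[c[0]],.0722)[0]; T=cv2.minEnclosingCircle((t[:,:2]*1000).astype(np.float32))
print(c,len(h),H.round(4),len(t),T,t.mean(0).round(4),'tip-hole in mould axes mm',Rm@(np.array(T[0])-H[:2]*1000),'manual',Rm@(unproj(p,[(322.4,176.4)],.052)[0]-H)[:2]*1000)
```

```text
pos [0.4706 0.0207 0.0872] yaw 10.53 tilt [-0.  0. -1.] delta [ 0.0019 -0.0004 -0.01  ] spin 0.03 t 7.9 q7 -1.67
((321.5689697265625, 182.5), 14.646077156066895) 633 [0.5086 0.0285 0.0722] 183 ((506.0611267089844, 27.434982299804688), 6.406609535217285) [0.5078 0.0281 0.0511] tip-hole in mould axes mm [-2.7026733  -0.56375975] manual [-1.48556153 -0.50612222]
```

Emit:
{"name": "send_rows", "arguments": {
  "deltas": "-0.0005 0 0.002 0;-0.0005 0 0.004 0;-0.0005 0 0.006 0;-0.0005 0 0.006 0"
}}

```text
t: 8.3
eef_pos: [0.4699, 0.0206, 0.081]
tool_rot: [0.0, 0.996, 0.092, -0.0]
contact_force: [-0.3, -0.3, -2.6]
gripper_width: 0.289
grasp_force: 79.3
```

Run:
```python
from h import *
for i in range(3):
    p=bot.read_camera('wrist'); o=bot.get_obs(); print(o['contact_force'].round(1),o['torque'].round(2))
go([.4724,.0214,.0972],10.5)
a=np.radians(10.5); Rm=np.array([[np.cos(a),np.sin(a)],[-np.sin(a),np.cos(a)]])
v,u=np.mgrid[160:206,298:346]; uv=np.c_[u.ravel(),v.ravel()]; P=unproj(p,uv); Z=np.median(P[:,2])
h=uv[P[:,2]<Z-.004].astype(np.float32); c=cv2.minEnclosingCircle(h); H=unproj(p,[c[0]],Z)[0]
for lo in (.0495,.0505): 
    t=P[(P[:,2]>lo)&(P[:,2]<.0535)]; b=np.median(t,0); print(len(t),Rm@(b-H)[:2]*1000)
print(Z)
```

```text
[ 0.4 -0.6 -1.8] [ 0.04 -0.04  0.  ]
[-0.   0.1 -2.3] [ 0.04 -0.02  0.02]
[ 0.1 -0.4 -2.5] [0.05 0.03 0.01]
pos [0.4701 0.0206 0.0813] yaw 10.53 tilt [-0. -0. -1.] delta [ 0.0024 -0.0003 -0.0159] spin 0.03 t 8.45 q7 -1.67
277 [-0.9516971  -0.31693544]
211 [-0.9192286 -0.3019509]
0.06612899353183986
```

Emit:
{"name": "send_rows", "arguments": {
  "deltas": "-0.0004 0.0002 0.0015 0;-0.0004 0.0002 0.003 0;-0.0004 0.0002 0.005 0;-0.0004 0.0002 0.005 0"
}}

```text
t: 8.85
eef_pos: [0.4703, 0.0205, 0.0762]
tool_rot: [-0.0, 0.996, 0.092, 0.001]
contact_force: [1.7, 0.3, -2.9]
gripper_width: 0.289
grasp_force: 79.4
```

Run:
```python
from h import *
for i in range(3):
    p=bot.read_camera('wrist'); o=bot.get_obs(); print(o['contact_force'].round(1),o['torque'].round(2))
go([.4724,.0214,.0972],10.5)
```

```text
[ 2.3 -0.8 -3.2] [ 0.08 -0.61  0.02]
[ 2.6  1.6 -3.4] [ 0.02 -0.62 -0.  ]
[ 3.6  1.  -4.3] [ 0.1  -0.65  0.  ]
pos [0.4703 0.0205 0.0763] yaw 10.53 tilt [ 0.001  0.    -1.   ] delta [ 0.0023 -0.0005 -0.0209] spin 0.03 t 9.0 q7 -1.67
```

Contact pushes the tool toward +x by about 3 N, so I'll ease back and press on down.

Emit:
{"name": "send_rows", "arguments": {
  "deltas": "0.0007 0 0 0;0.0007 0 0.002 0;0.0007 0 0.004 0;0.0007 0 0.005 0;0.0007 0 0.005 0"
}}

```text
t: 9.5
eef_pos: [0.4705, 0.0205, 0.0715]
tool_rot: [0.0, 0.996, 0.092, 0.0]
contact_force: [-0.5, 0.7, 4.4]
gripper_width: 0.292
grasp_force: 80.1
```

Run:
```python
from h import *
for i in range(2):
    p=bot.read_camera('wrist'); o=bot.get_obs(); print(o['contact_force'].round(1),o['torque'].round(2))
go([.4724,.0214,.0972],10.5)
```

```text
[-0.5 -0.2  4.9] [-0.01  0.13  0.01]
[-0.4 -0.7  4.2] [ 0.    0.08 -0.02]
pos [0.4705 0.0205 0.0715] yaw 10.53 tilt [ 0. -0. -1.] delta [ 0.0021 -0.0006 -0.0257] spin 0.03 t 9.6 q7 -1.68
```

Emit:
{"name": "send_rows", "arguments": {
  "deltas": "0 0 0.0015 0;0 0 0.003 0;0 0 0.0045 0;0 0 0.005 0;0 0 0.005 0"
}}

```text
t: 10.1
eef_pos: [0.4705, 0.0205, 0.0666]
tool_rot: [0.0, 0.996, 0.092, 0.0]
contact_force: [-0.9, -0.1, 7.6]
gripper_width: 0.287
grasp_force: 80.5
```

Emit:
{"name": "send_rows", "arguments": {
  "deltas": "0 0 0.001 0;0 0 0.002 0;0 0 0.002 0"
}}

```text
t: 10.4
eef_pos: [0.4705, 0.0204, 0.0657]
tool_rot: [0.0, 0.996, 0.092, 0.0]
contact_force: [-6.5, -0.7, 22.8]
gripper_width: 0.291
grasp_force: 82.9
```

Emit:
{"name": "send_rows", "arguments": {
  "deltas": "-0.0003 0 0.0005 0;-0.0003 0 0.001 0;-0.0003 0 0.001 0;-0.0003 0 0.001 0"
}}

```text
t: 10.8
eef_pos: [0.4705, 0.0205, 0.0656]
tool_rot: [0.0, 0.996, 0.092, 0.0]
contact_force: [-9.4, -1.5, 34.8]
gripper_width: 0.289
grasp_force: 84.8
```

Run:
```python
from h import *
for i in range(4):
    p=bot.read_camera('wrist'); o=bot.get_obs(); print(o['contact_force'].round(1),o['torque'].round(2),o['grasp_force'])
go([.4724,.0214,.0972],10.5)
for r in bot.masks_of(p,'cover'):
    v,u=np.nonzero(r['mask']); P=unproj(p,np.c_[u,v]); s=(P[:,2]>.04)&(P[:,2]<.06)
    if s.sum()>2000: print(np.median(P[s,2]),cv2.minAreaRect((P[s,:2]*1000).astype(np.float32)))
```

```text
[-9.2 -0.5 35.4] [ 0.06  2.05 -0.02] 84.80405688285828
[-9.2 -1.2 35.1] [0.08 1.99 0.02] 84.80489373207092
[-10.   -0.4  35.1] [0.07 2.   0.06] 84.8058271408081
[-9.5 -0.7 35.3] [0.04 2.   0.02] 84.80584859848022
pos [0.4705 0.0205 0.0656] yaw 10.52 tilt [ 0.001 -0.    -1.   ] delta [ 0.0021 -0.0006 -0.0316] spin 0.02 t 11.0 q7 -1.68
0.049852072608908976 ((503.2911682128906, -140.26358032226562), (40.63600158691406, 27.691131591796875), 38.87797546386719)
0.05120124701501322 ((471.2155456542969, 21.347877502441406), (104.8787841796875, 60.544761657714844), 10.393033027648926)
```

The mould is shut: the TCP has stopped at z = 0.0656 m, the push is steady at about 35 N, and the cover's top is at the closed height. Handing in.

```bash
python3 -c "
from station import bot
print(bot.hand_in())"
```

```text
the job is handed in; nothing more can be done
None
```

I put the matching cover on both dowels the right way round, pressed it shut (steady push of about 35 N) and handed in while still gripping it. The hand-in gave no verdict.

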